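Stop the drying blower, clear the ink spatulas off their pegs and reset the stop

TASK

The washed ink spatulas hanging on the drying rack are dry. First press the blower's red mushroom stop fully down and let it spring back; then lift every hanging spatula up and off its peg and stand it foot down in the slotted cherry-wood holder, one to a slot, without letting any fall over; last, turn the red mushroom head clockwise (seen from above) as far as it goes to reset the stop. Leave the half-carved block, brush rest, whetstone and brush cup where they are.

Things in the scene. Friction and masses are not known exactly. Their poses are not given: they have to be found in the camera images.
- rack: fixed drying rack: grey blower housing (x 0 to 100 mm, 70 high), above it a 320 mm rail (x 0 to 20, top 217 up) on two end posts. Origin on the table below the middle of the rail's front face; y along the rail, z up. Four brass pegs, 8 mm thick, at y = -120, -40, 40, 120 mm point to -x (to the robot): axis 205 mm up, level to x = -48, then bent up to a tip at x = -58, 221 mm up
- holder: slotted cherry-wood holder, loose (0.95 kg), 236 x 94 x 100 mm (x, y, z), origin at the centre of its underside, z up. A row of four open-topped slots along its x, each 34 mm (x) by 58 mm (y) and 88 mm deep; slot floors 12 mm above the origin
- stop_top (a point): centre of the top of the red mushroom head of the blower's stop button, on a fixed yellow box 100 x 100 x 50 mm. The head is a round cylinder 44 mm across and 30 mm tall, its top 94 mm above the table when up, with 14 mm free between box and head; a white stripe on top shows how it is turned
- stop_press (a joint): how far the mushroom head is pressed down, 0 (up) to 0.006 m (fully down); a spring (about 5 N when fully down) lifts it again when let go
- stop_head (a joint): rotation of the mushroom head, rad; grows clockwise seen from above, up to its stop at 1.3 (reset); starts between 0 and 0.15; it stays where it is left (friction 0.03 N m)
- spat1_c (a point): centre (half-way up) of ink spatula 1 (all alike; may be absent): wooden, 170 long (z, to the handle end), 14 mm thick (x), 80 g. From the foot: paddle 78 long, 40 wide (y), black rubber foot; then 32 mm with a hanging eye 16 wide, 32 tall, through along x; then handle 60 long, 32 wide. Hangs upright by the eye on a peg, x along the peg; must be raised 13 to 23 mm for the eye to pass the tip
- slot1 (a point): centre of the mouth of slot 1 of the holder, level with its top (100 mm above its underside); axes as holder
- spat2_c (a point): centre (half-way up) of ink spatula 2 (all alike; may be absent): wooden, 170 long (z, to the handle end), 14 mm thick (x), 80 g. From the foot: paddle 78 long, 40 wide (y), black rubber foot; then 32 mm with a hanging eye 16 wide, 32 tall, through along x; then handle 60 long, 32 wide. Hangs upright by the eye on a peg, x along the peg; must be raised 13 to 23 mm for the eye to pass the tip
- slot2 (a point): centre of the mouth of slot 2 of the holder, level with its top (100 mm above its underside); axes as holder
- spat3_c (a point): centre (half-way up) of ink spatula 3 (all alike; may be absent): wooden, 170 long (z, to the handle end), 14 mm thick (x), 80 g. From the foot: paddle 78 long, 40 wide (y), black rubber foot; then 32 mm with a hanging eye 16 wide, 32 tall, through along x; then handle 60 long, 32 wide. Hangs upright by the eye on a peg, x along the peg; must be raised 13 to 23 mm for the eye to pass the tip
- slot3 (a point): centre of the mouth of slot 3 of the holder, level with its top (100 mm above its underside); axes as holder
- spat4_c (a point): centre (half-way up) of ink spatula 4 (all alike; may be absent): wooden, 170 long (z, to the handle end), 14 mm thick (x), 80 g. From the foot: paddle 78 long, 40 wide (y), black rubber foot; then 32 mm with a hanging eye 16 wide, 32 tall, through along x; then handle 60 long, 32 wide. Hangs upright by the eye on a peg, x along the peg; must be raised 13 to 23 mm for the eye to pass the tip
- slot4 (a point): centre of the mouth of slot 4 of the holder, level with its top (100 mm above its underside); axes as holder
- cherry: half-carved cherry block, loose, 120 x 170 x 24 mm, origin under its centre; leave alone
- rest: round celadon brush rest, loose, 72 mm in diameter, 18 mm tall, origin under its centre; leave alone
- whetstone: dark grey whetstone, loose, 70 x 200 x 30 mm, origin under its centre; leave alone
- bcup: bamboo brush cup, loose, 72 mm in diameter, 110 mm tall, origin under its centre; leave alone
There are look-alikes about, which are no part of the job. Leave any green or orange look-alike of the part that bears spat1_c alone.

How it is judged (in metres and radians):
On the way, in this order (a step that is already met when the one before it is completed fails the run):
1. the mushroom stop is pressed fully down while all spatulas still hang on their pegs (value of joint stop_press above 0.005 m and value of joint stop_head below 0.5 rad and distance of each of spat1_c, spat2_c, spat3_c, spat4_c from where it was at the start of the episode below 0.04 m), for 0.1 s.
2. every spatula stands foot down in a slot of its own in the holder, the stop not yet turned (z of spat1_c in the frame of holder between 0.08 and 0.106 m and y of spat1_c in the frame of holder between -0.022 and 0.022 m and x of spat1_c in the frame of holder between -0.106 and 0.106 m and angle between each of spat1_c, spat2_c, spat3_c, spat4_c's own z axis and vertical below 0.4 rad and horizontal distance between spat1_c and spat2_c above 0.028 m and horizontal distance between each of spat1_c, spat2_c and spat3_c above 0.028 m and horizontal distance between each of spat1_c, spat2_c, spat3_c and spat4_c above 0.028 m and z of spat2_c in the frame of holder between 0.08 and 0.106 m and y of spat2_c in the frame of holder between -0.022 and 0.022 m and x of spat2_c in the frame of holder between -0.106 and 0.106 m and z of spat3_c in the frame of holder between 0.08 and 0.106 m and y of spat3_c in the frame of holder between -0.022 and 0.022 m and x of spat3_c in the frame of holder between -0.106 and 0.106 m and z of spat4_c in the frame of holder between 0.08 and 0.106 m and y of spat4_c in the frame of holder between -0.022 and 0.022 m and x of spat4_c in the frame of holder between -0.106 and 0.106 m and angle between holder's own z axis and vertical below 0.1 rad and value of joint stop_head below 0.5 rad), for 0.2 s.
3. the mushroom head is turned clockwise to its stop (value of joint stop_head above 1.15 rad), for 0.2 s.
At the end, for the whole second after the job is handed in: every spatula is at rest, foot down (leaning less than 0.4 rad) on the floor of a slot of the upright holder, one to a slot; the mushroom head is up (pressed less than 2 mm) and turned to at least 1.15 rad of 1.3 (z of spat1_c in the frame of holder between 0.08 and 0.106 m and y of spat1_c in the frame of holder between -0.022 and 0.022 m and x of spat1_c in the frame of holder between -0.106 and 0.106 m and angle between each of spat1_c, spat2_c, spat3_c, spat4_c's own z axis and vertical below 0.4 rad and horizontal distance between spat1_c and spat2_c above 0.028 m and horizontal distance between each of spat1_c, spat2_c and spat3_c above 0.028 m and horizontal distance between each of spat1_c, spat2_c, spat3_c and spat4_c above 0.028 m and z of spat2_c in the frame of holder between 0.08 and 0.106 m and y of spat2_c in the frame of holder between -0.022 and 0.022 m and x of spat2_c in the frame of holder between -0.106 and 0.106 m and z of spat3_c in the frame of holder between 0.08 and 0.106 m and y of spat3_c in the frame of holder between -0.022 and 0.022 m and x of spat3_c in the frame of holder between -0.106 and 0.106 m and z of spat4_c in the frame of holder between 0.08 and 0.106 m and y of spat4_c in the frame of holder between -0.022 and 0.022 m and x of spat4_c in the frame of holder between -0.106 and 0.106 m and angle between holder's own z axis and vertical below 0.1 rad and value of joint stop_head above 1.15 rad and value of joint stop_press below 0.002 m and linear speed of each of spat1, spat2, spat3, spat4 below 0.03 m/s); the robot touches nothing.
It fails at once if the half-carved cherry block is moved more than 3 cm (distance of cherry from where it was at the start of the episode above 0.03 m).
It fails at once if the celadon brush rest is moved more than 3 cm (distance of rest from where it was at the start of the episode above 0.03 m).
It fails at once if the whetstone is moved more than 3 cm (distance of whetstone from where it was at the start of the episode above 0.03 m).
It fails at once if the bamboo brush cup is moved more than 3 cm (distance of bcup from where it was at the start of the episode above 0.03 m).
It fails at once if a spatula falls over (angle between any of spat1_c, spat2_c, spat3_c, spat4_c's own z axis and vertical above 1 rad).
Of spat1, spat2, spat3, spat4 only 3 to 4 are there at a start; the rules pass over those that are not, and their reading is None.
At some moment in a run one of holder may be knocked a few centimetres aside while the robot is not near it.
It also fails if it takes over 210 s, if anything falls off the work surface, if the arm or the gripper's body presses on something with over 40 N, if the wrist force passes 120 N, or if a joint passes its speed limit or range.

ROBOT

A 6-joint arm with a two-finger parallel gripper is mounted at the origin on the work surface. World frame = base frame: x ahead of the robot, y to its left, z up, the work surface at z = 0. Lengths are in m, angles in degrees, forces in N, time in s.
With the tool pointing down it reaches from about 0.35 to 0.875 m from the base axis. Payload 4.2 kg.
Tool frame: the origin (TCP) lies at the very end of the fingers, on their centre line; the grasp point (between the pads) lies 19 mm behind it; z points along the fingers, y is the line along which they close (so a half turn about z gives the same grasp; the last joint's range is limited). The gripper opens to 87 mm and grips with 3 to 60 N. Pads are 19 mm wide; open, the fingers measure 117 mm over their backs; the gripper's body (75 mm by 190 mm) begins 51 mm behind the grasp point.
Start: joints at [83.285, 22.042, 0.453, 0, -68.411, -14.817], TCP at [0.229, 0.581, 0.223] pointing down, gripper open.
Joint ranges: [-179.83, 179.83], [-69.29, 118.12], [-61.27, 80.66], [-181.25, 117.63], [-171.15, -9.14], [-177.46, 177.46]. Speed limits (degrees/s): [159.86, 159.86, 180, 180, 180, 180].

INTERFACE

Orientations are given as a 3x3 rotation matrix whose columns are the frame's x, y, z axes.
In Python, from station import sense, cams, r gives the robot as it stands. The module is installed in compiled form; this text tells all that it offers.
- The arm moves only by the tool step_arm, never from a script. Its argument "targets" is text: rows parted by semicolons, each of 4 numbers parted by spaces: the shift along the tool's x, y, z in cm, then the turn about the tool's z in degrees. In form: x y z turn; .... A call has 1 to 12 rows; each row shifts and turns the commanded pose from where the row before left it, along the tool's axes as they then stand; what a row does not reach is not made up. A row lasts 1/12 s, in which the tool goes at most 41.7 mm and 7.16 degrees, less where a joint would pass 70% of its speed; a pose out of reach is approached as far as the arm can. A call with a gripper value outside its range is refused whole. "claw" is the finger opening in cm, from 0 to 8.7, set as the call begins (left out, the last holds). The fingers move at their own pace and stop on an object; the grip force is fixed at half the most. Time passes only in rows, so rows that do not move let the fingers close. It gives the time, the measured TCP pose, the force, the opening and the grip force at its end, in the units of the state.
- sense(): the state, without advancing time (a new reading comes with each control period).
- cams.capture(name): name is "scene" or "top" or "wrist"; returns a dict with "frame" (480x640x3 uint8, blue, green, red), "vertical_fov" (degrees; the focal length in pixels is half the picture's height over the tangent of half this angle, whatever the lens; pixels are square), "cx", "cy" (the principal point, pixels), "dist_coeffs" ([k1, k2, p1, p2, k3] as OpenCV has them; the pictures are not rectified), "eye" and "rotation" of the camera in the world; the wrist camera has in their place "tool_from_camera" (4x4, takes a point from camera to tool coordinates, whose origin is the TCP and whose axes are the flange's). Camera axes: x right, y down, z forward; pixel columns grow to the right and rows downward; lengths in m; the calibration is good to about 2 mm. A picture is of the moment at which its call begins: read the wrist's pose just before it. There is no depth.
- r.finish_job(): hands the job in; it is judged then, once.
The state is a dict: "time_s": time; "joints": joint angles; "joint_velocities": joint speeds; "effort": joint torques, N m; "tcp_pos": TCP position; "ee_rot": TCP orientation; "wrist_force": force on the tool from outside, world axes, zero at the start; "moment": the same for the moment, N m; "gripper_width": opening from 0.0 (shut) to 1.0 (fully open); "gripper_force": force on a finger pad.
Only numpy, scipy, OpenCV 4.12 (cv2) and the standard library are available. Lean on these libraries where they do the work, as an engineer would, in place of code of your own. Each camera call takes 0.05 s, during which the arm holds its last target. There are 200 camera calls.

## Working session

There is one attempt and no reset: what is moved stays moved. The work goes in short steps, Python scripts to look and compute and a tool call to move; the robot and the scene stay as the last step left them, time stands still between calls to the robot, and variables do not carry over. Pictures are saved under pics/ and viewed, at most 14 in all, crops included, and the job is handed in when it is done.

Besides the shell and the picture viewer there is one more tool, called after "Request:" as name(argument=value, ...) on one line, values as JSON. step_arm: Moves the arm, as the interface text tells. Its arguments: {"type":"object","properties":{"targets":{"type":"string"},"claw":{"type":"number"}},"required":["targets"]}

```bash
mkdir -p pics; python3 - <<'E'
from station import sense,cams,r
import cv2,numpy as np
s=sense();print(s['tcp_pos'],s['ee_rot'],s['time_s'])
for n in ['scene','top']:
    c=cams.capture(n);cv2.imwrite(f'pics/{n}0.png',c['frame']);print({k:(v if not hasattr(v,'tolist') else np.round(v,4).tolist()) for k,v in c.items() if k!='frame'})
c=cams.capture('wrist');print({k:v for k,v in c.items() if k!='frame'})
cv2.imwrite('pics/wrist0.png',c['frame'])
E
```

```text
[0.22914716 0.58084729 0.22146188] [[ 9.30140046e-01 -3.67204305e-01 -7.02942931e-04]
 [-3.67204966e-01 -9.30137836e-01 -2.02954099e-03]
 [ 9.14223732e-05  2.14588149e-03 -9.99997693e-01]] 0.0
{'vertical_fov': 45.42625370496741, 'cx': 317.0469506749986, 'cy': 240.8046304610518, 'dist_coeffs': [-0.0973, 0.0, 0.0, 0.0, 0.0], 'eye': [0.9385, 0.7013, 1.1252], 'rotation': [[-0.8755, 0.3645, -0.3172], [0.483, 0.6789, -0.553], [0.0138, -0.6374, -0.7704]]}
{'vertical_fov': 42.94929396694813, 'cx': 324.32170734155824, 'cy': 234.47438413523489, 'dist_coeffs': [-0.1991, 0.0, 0.0, 0.0, 0.0], 'eye': [0.3682, 0.0092, 1.5229], 'rotation': [[0.0205, -0.9932, 0.1142], [-0.9998, -0.0211, -0.004], [0.0064, -0.1141, -0.9935]]}
{'vertical_fov': 65.95651285638571, 'cx': 325.19034971794014, 'cy': 239.954166824748, 'dist_coeffs': array([-0.06320878,  0.        ,  0.        ,  0.        ,  0.        ]), 'tool_from_camera': array([[ 6.70450183e-04, -9.66744436e-01, -2.55743517e-01,
         7.04356829e-02],
       [ 9.99998778e-01,  2.86987858e-04,  1.53671715e-03,
        -1.13475020e-03],
       [-1.41221747e-03, -2.55744234e-01,  9.66743447e-01,
        -1.62152906e-01],
       [ 0.00000000e+00,  0.00000000e+00,  0.00000000e+00,
         1.00000000e+00]])}
```

View pics/scene0.png

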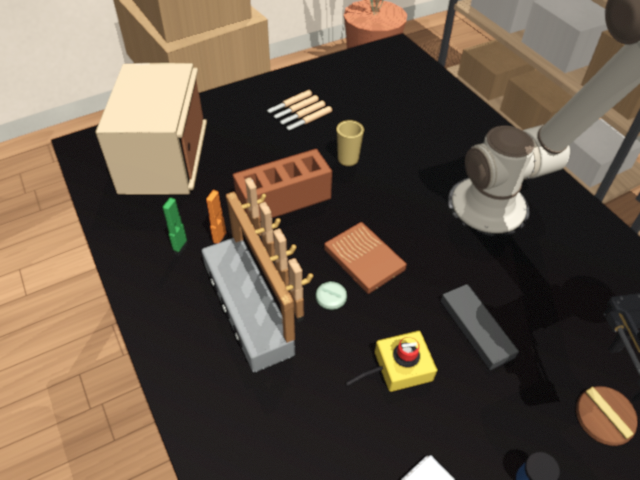

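View pics/top0.png

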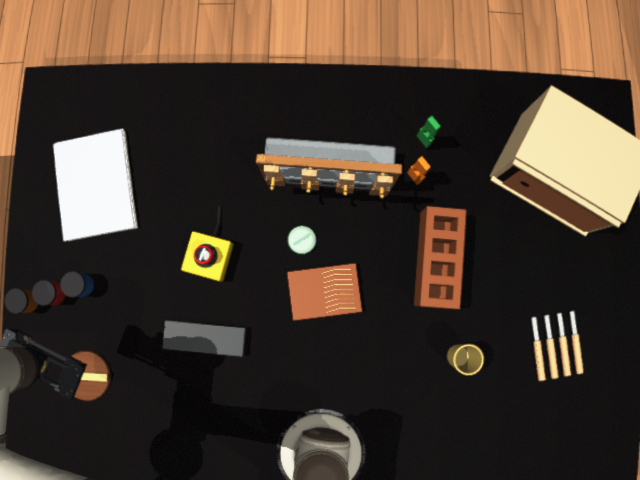

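The scene shows four wooden spatulas on the pegs: top view about (273,175), (310,180), (346,185) and (383,187). The stop is at (206,255) and the holder at (441,257). The green and orange look-alikes are at the rack's right end.

```bash
cat > h.py <<'E'
from station import sense,cams,r
import cv2,numpy as np
def pose(c,s=None):
    if 'eye' in c: return np.array(c['eye']),np.array(c['rotation'])
    T=np.array(c['tool_from_camera']);R=np.array(s['ee_rot'])
    return R@T[:3,3]+np.array(s['tcp_pos']),R@T[:3,:3]
def K(c):
    f=240/np.tan(np.radians(c['vertical_fov']/2));return np.array([[f,0,c['cx']],[0,f,c['cy']],[0,0,1.]])
def plane(c,uv,z,s=None):
    e,R=pose(c,s);uv=np.array(uv,float).reshape(-1,1,2)
    p=cv2.undistortPoints(uv,K(c),np.array(c['dist_coeffs']))[:,0]
    d=np.c_[p,np.ones(len(p))]@R.T
    return e+d*((z-e[2])/d[:,2])[:,None]
def proj(c,P,s=None):
    e,R=pose(c,s);return cv2.projectPoints((np.array(P,float).reshape(-1,3)-e)@R,np.zeros(3),np.zeros(3),K(c),np.array(c['dist_coeffs']))[0][:,0]
def go(xyz,yaw=None,s=None):
    """shift in tool axes (cm) from current pose to world xyz"""
    s=s or sense();R=np.array(s['ee_rot']);return np.round(R.T@(np.array(xyz)-s['tcp_pos'])*100,2)
def yaw(s=None): # heading of tool x, deg
    R=np.array((s or sense())['ee_rot']);return np.degrees(np.arctan2(R[1,0],R[0,0]))
E
python3 - <<'E'
from h import *
c=cams.capture('top');cv2.imwrite('pics/t1.png',cv2.resize(c['frame'][130:320,240:480],None,fx=3,fy=3,interpolation=cv2.INTER_CUBIC))
b,g,rr=[c['frame'][:,:,i].astype(int) for i in range(3)]
print('yaw',yaw(),'j',sense()['joints'])
red=((rr>110)&(g<40)&(b<40)).astype(np.uint8);
n,l,st,ce=cv2.connectedComponentsWithStats(red)
for i in range(1,n):
    if st[i,4]>40: print('red',st[i],ce[i],plane(c,ce[i],.094))
yel=((rr>150)&(g>150)&(b<80)).astype(np.uint8)
hull=cv2.convexHull(np.argwhere(yel)[:,::-1].astype(np.int32));q=cv2.minAreaRect(hull);print('yel',q,plane(c,q[0],.05))
hsv=cv2.cvtColor(c['frame'],cv2.COLOR_BGR2HSV)
print('holder hsv',hsv[215,441],hsv[257,420],hsv[290,300])
E
```

```text
yaw -21.53573910127355 j [ 8.32863973e+01  2.20730011e+01  4.12595567e-01 -1.46233193e-02
 -6.84096219e+01 -1.48167501e+01]
yel ((296.01312255859375, 201.16287231445312), (65.27970886230469, 266.0151062011719), 61.81379699707031) [[0.6180618  0.07427387 0.05      ]]
holder hsv [  9 167 162] [ 10 174  85] [ 10 155 201]
```

View pics/t1.png

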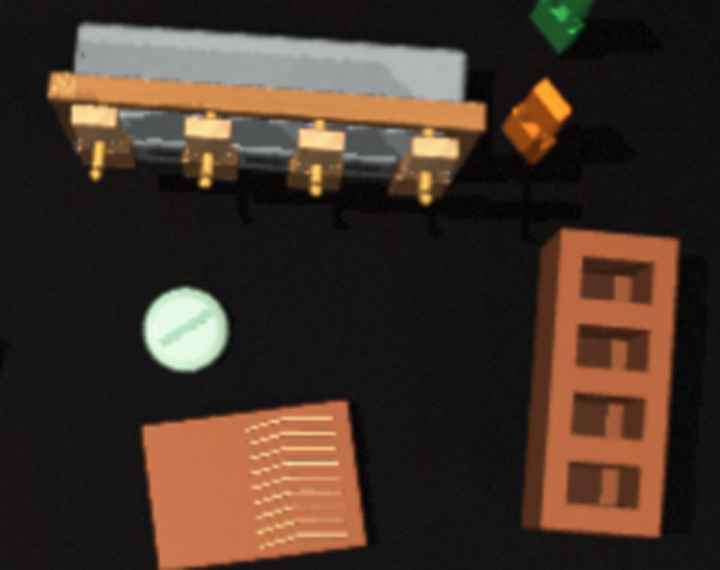

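The crop shows the four handle tops at (94,118), (209,131), (321,140) and (435,149), with peg tips just below each. The four slot mouths are at (618,282), (612,349), (608,417) and (603,486).

```bash
python3 - <<'E'
from h import *
c=cams.capture('top');f=lambda L:np.array(L,float)/3+[240-.33,130-.33]
np.set_printoptions(precision=4,suppress=True)
H=plane(c,f([(94,118),(209,131),(321,140),(435,149)]),.269);print('handles',H)
T=plane(c,f([(96,172),(205,180),(315,188),(426,196)]),.221);print('tips',T)
print('railfront',plane(c,f([(49,97),(484,130)]),.217))
print('slots',plane(c,f([(618,282),(612,349),(608,417),(603,486)]),.1))
print('hcorn',plane(c,f([(563,228),(679,239),(659,537),(540,529)]),.1))
im=c['frame'][225:290,170:245].astype(int)
m=(im[:,:,2]>90)&(im[:,:,1]<70)&(im[:,:,0]<70)
hull=cv2.convexHull(np.argwhere(m)[:,::-1].astype(np.int32));(x,y),rad=cv2.minEnclosingCircle(hull)
print('head',x+170,y+225,rad,plane(c,[x+170,y+225],.085))
m=((im[:,:,2]>120)&(im[:,:,1]>120)&(im[:,:,0]<100))
q=cv2.minAreaRect(np.argwhere(m)[:,::-1].astype(np.int32));print(q,plane(c,np.array(q[0])+[170,225],.04))
s=sense();print(yaw(s))
E
```

```text
handles [[ 0.6484  0.1191  0.269 ]
 [ 0.6407  0.0383  0.269 ]
 [ 0.636  -0.0401  0.269 ]
 [ 0.6315 -0.1201  0.269 ]]
tips [[ 0.6192  0.1205  0.221 ]
 [ 0.6149  0.0414  0.221 ]
 [ 0.6107 -0.0382  0.221 ]
 [ 0.6067 -0.1187  0.221 ]]
railfront [[ 0.6752  0.1572  0.217 ]
 [ 0.6576 -0.1614  0.217 ]]
slots [[ 0.5637 -0.2841  0.1   ]
 [ 0.5103 -0.2791  0.1   ]
 [ 0.4566 -0.276   0.1   ]
 [ 0.4025 -0.2723  0.1   ]]
hcorn [[ 0.6059 -0.24    0.1   ]
 [ 0.5994 -0.3338  0.1   ]
 [ 0.3631 -0.3172  0.1   ]
 [ 0.3683 -0.2227  0.1   ]]
head 202.93564224243164 254.41089057922363 9.634747505187988 [[0.4796 0.2913 0.085 ]]
((35.54716491699219, 30.584903717041016), (40.658721923828125, 41.208168029785156), 15.945395469665527) [[0.4803 0.2936 0.04  ]]
-21.536414235148403
```

Request:
step_arm(targets="3.4 1.77 0 0;3.4 1.77 0 0;3.4 1.77 0 0;3.4 1.77 0 0;3.4 1.77 0 0;3.4 1.77 0 0;3.4 1.77 0 0;3.4 1.77 0 0;3.4 1.77 0 0;3.4 1.77 0 0;0 0 0 -6.2;0 0 0 -6.2", claw=0)

```text
time_s: 1.25
tcp_pos: [0.4819, 0.2898, 0.2223]
ee_rot: [[0.987, -0.158, -0.0], [-0.158, -0.987, -0.0], [-0.0, 0.0, -1.0]]
wrist_force: [0.0, -0.1, -0.8]
gripper_width: 0.173
gripper_force: 0.0
```

Request:
step_arm(targets="0 0 0 -6.1;0 0 0 0;0 0 0 0")

```text
time_s: 1.5
tcp_pos: [0.4806, 0.2918, 0.2225]
ee_rot: [[0.998, -0.056, -0.0], [-0.056, -0.998, -0.0], [-0.0, 0.0, -1.0]]
wrist_force: [-0.6, 0.2, 0.6]
gripper_width: 0.018
gripper_force: 0.0
```

```bash
python3 - <<'E'
from h import *
s=sense();c=cams.capture('wrist');cv2.imwrite('pics/w1.png',c['frame'])
print(s['tcp_pos'],yaw(s),s['joints'],s['time_s'])
im=c['frame'].astype(int);m=(im[:,:,2]>90)&(im[:,:,1]<60)&(im[:,:,0]<60)
n,l,st,ce=cv2.connectedComponentsWithStats(m.astype(np.uint8));i=1+st[1:,4].argmax();print(st[i])
h=cv2.convexHull(np.argwhere(l==i)[:,::-1].astype(np.int32));(x,y),ra=cv2.minEnclosingCircle(h)
print(x,y,ra,plane(c,[x,y],.09,s),go([.4805,.2925,.1],s=s))
E
```

```text
[0.48063137 0.29181734 0.22247817] -3.199659450630435 [ 4.77731376e+01  1.59557469e+01 -8.52475887e+00 -3.80424848e-03
 -6.55307618e+01  3.90287796e+01] 1.5
[ 528  214  103   62 1335]
580.6797485351562 232.787841796875 52.777687072753906 [[0.46754091 0.0759077  0.09      ]] [-1.000e-02 -7.000e-02  1.225e+01]
```

View pics/w1.png

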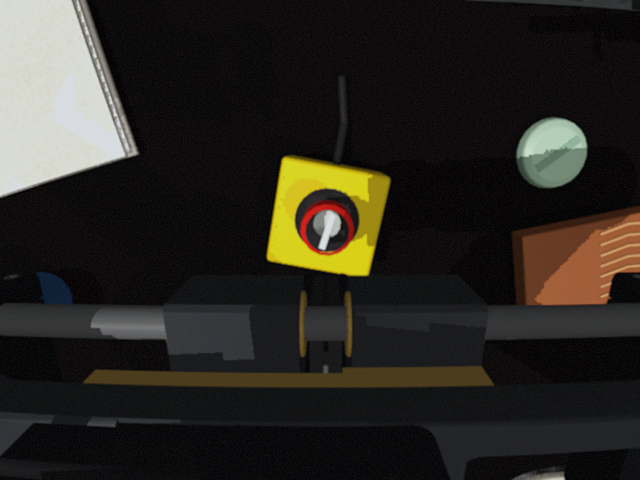

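The wrist view shows the head's centre at about (327,227), with the brush rest and the block clear on the right.

```bash
python3 - <<'E'
from h import *
s=sense();c=cams.capture('wrist')
print(plane(c,[327,226],.094,s), plane(c,[329,216],.05,s))
E
```

```text
[[0.48581801 0.29062957 0.094     ]] [[0.48522162 0.28853198 0.05      ]]
```

Request:
step_arm(targets="0 0 4 0;0 0 4 0;0 0 3 0;0 0 0.8 0;0 0 0.8 0;0 0 0.4 0;0 0 0.4 0;0 0 0.2 0;0 0 0 0;0 0 0 0")

```text
time_s: 2.43
tcp_pos: [0.4814, 0.2926, 0.0885]
ee_rot: [[0.999, -0.053, 0.002], [-0.053, -0.999, 0.002], [0.002, -0.002, -1.0]]
wrist_force: [-1.7, -0.9, 3.4]
gripper_width: -0.002
gripper_force: 2.1
```

Request:
step_arm(targets="0 0 0.2 0;0 0 0.2 0;0 0 0 0;0 0 0 0;0 0 0 0")

```text
time_s: 2.85
tcp_pos: [0.4818, 0.2928, 0.0879]
ee_rot: [[0.999, -0.051, 0.004], [-0.051, -0.999, 0.002], [0.004, -0.003, -1.0]]
wrist_force: [-8.5, -2.5, 23.0]
gripper_width: 0.005
gripper_force: 11.6
```

Request:
step_arm(targets="0 0 -1 0;0 0 -4 0;0 0 -4 0;0 0 -4 0;0 0 -4 0;0 0 -4 0;0 0 0 0", claw=6)

```text
time_s: 3.43
tcp_pos: [0.4846, 0.2943, 0.3033]
ee_rot: [[0.999, -0.052, 0.017], [-0.052, -0.999, 0.012], [0.016, -0.013, -1.0]]
wrist_force: [0.1, 0.8, 0.4]
gripper_width: 0.453
gripper_force: 0.0
```

```bash
python3 - <<'E'
from h import *
s=sense();print(s['tcp_pos'],yaw(s),go([.60,.12,.33]))
E
```

```text
[0.48458643 0.29430477 0.30333913] -2.9907892925776736 [12.48 16.77 -2.69]
```

Request:
step_arm(targets="1.4 3.6 -0.7 0;1.4 3.6 -0.7 0;1.4 3.6 -0.7 0;1.4 3.6 -0.7 0;1.4 3.6 -0.7 0;1.4 3.6 -0.7 0;1.4 3.6 -0.7 0;1.4 3.6 -0.7 0;0 0 0 0;0 0 0 0")

```text
time_s: 4.27
tcp_pos: [0.5781, -0.0034, 0.3489]
ee_rot: [[0.998, -0.057, 0.002], [-0.057, -0.998, 0.001], [0.002, -0.001, -1.0]]
wrist_force: [0.3, 0.2, -0.0]
gripper_width: 0.687
gripper_force: 0.0
```

```bash
python3 - <<'E'
from h import *
s=sense();c=cams.capture('wrist');cv2.imwrite('pics/w2.png',c['frame'])
print(s['tcp_pos'],yaw(s),s['joints'],s['time_s'])
E
```

```text
[ 0.5780525  -0.0034033   0.34885304] -3.259626671840326 [ 1.57053759e+01  1.39842011e+01  6.70867699e+00 -9.47904100e-03
 -8.26049463e+01  7.10362535e+01] 4.2667
```

View pics/w2.png

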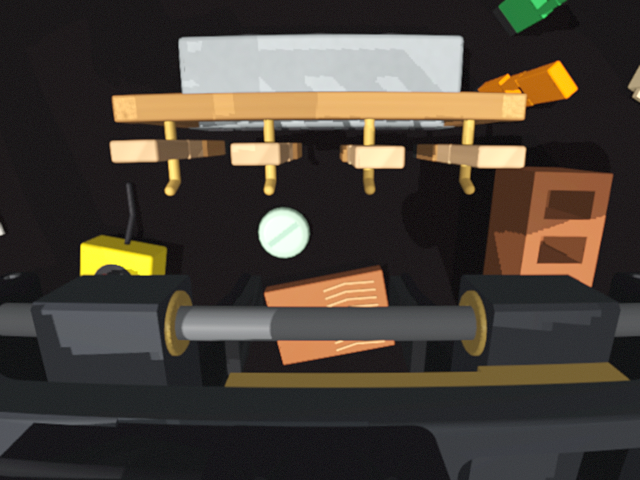

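The wrist view has the handle tops at about (134,152), (257,154), (380,157) and (501,157), and the bent peg tips at (171,190), (269,190), (369,190) and (467,190).

```bash
python3 - <<'E'
from h import *
np.set_printoptions(precision=4,suppress=True)
s=sense();c=cams.capture('wrist')
H=plane(c,[(134,152),(257,154),(380,157),(501,157)],.269,s);print(H)
print(plane(c,[(171,189),(269,189),(369,189),(467,189)],.221,s))
print(go([H[0,0],H[0,1],.33],s=s),go([H[3,0],H[3,1],.33],s=s))
E
```

```text
[[ 0.65    0.1187  0.269 ]
 [ 0.6435  0.0385  0.269 ]
 [ 0.6373 -0.04    0.269 ]
 [ 0.6337 -0.119   0.269 ]]
[[ 0.6199  0.1182  0.221 ]
 [ 0.6153  0.0404  0.221 ]
 [ 0.611  -0.0378  0.221 ]
 [ 0.6071 -0.1155  0.221 ]]
[  6.57 -12.46   1.87] [ 6.25 11.36  1.85]
```

Request:
step_arm(targets="2 3.8 0 0;2 3.8 0 0;2.15 3.8 0 0;0 0 1.9 0;0 0 0 0;0 0 0 0;0 0 0 0", claw=5.2)

```text
time_s: 4.95
tcp_pos: [0.6307, -0.113, 0.3304]
ee_rot: [[0.999, -0.05, 0.001], [-0.05, -0.999, -0.0], [0.001, 0.0, -1.0]]
wrist_force: [0.0, 0.2, 0.6]
gripper_width: 0.6
gripper_force: 0.0
```

```bash
python3 - <<'E'
from h import *
s=sense();print(s['tcp_pos'],yaw(s),go([.6325,-.1192,.232],s=s))
E
```

```text
[ 0.63071275 -0.11297494  0.33038381] -2.8856656488690815 [0.2  0.61 9.84]
```

Request:
step_arm(targets="0.2 0.6 0 0;0 0 2 0;0 0 3 0;0 0 2.8 0;0 0 2 0;0 0 0 0;0 0 0 0")

```text
time_s: 5.53
tcp_pos: [0.6325, -0.1202, 0.2321]
ee_rot: [[0.999, -0.051, -0.0], [-0.051, -0.999, -0.001], [-0.0, 0.001, -1.0]]
wrist_force: [1.1, -0.3, 0.9]
gripper_width: 0.594
gripper_force: 0.0
```

Request:
step_arm(targets="0 0 0 0;0 0 0 0;0 0 0 0;0 0 0 0;0 0 0 0;0 0 0 0", claw=2.5)

```text
time_s: 6.03
tcp_pos: [0.6329, -0.1207, 0.2329]
ee_rot: [[0.999, -0.053, 0.002], [-0.053, -0.999, -0.0], [0.002, 0.0, -1.0]]
wrist_force: [-0.1, 0.9, 3.6]
gripper_width: 0.366
gripper_force: 30.1
```

Request:
step_arm(targets="0 0 -0.9 0;0 0 -0.9 0;0 0 0 0;0 0 0 0")

```text
time_s: 6.37
tcp_pos: [0.6327, -0.1207, 0.2503]
ee_rot: [[0.999, -0.053, 0.001], [-0.053, -0.999, 0.0], [0.001, -0.0, -1.0]]
wrist_force: [0.4, 0.4, -0.6]
gripper_width: 0.367
gripper_force: 30.0
```

Request:
step_arm(targets="-1 0 0 0;-1 0 0 0;-1 0 0 0;-1 0 0 0;-1 0 0 0;-1 0 0 0;-1 0 0 0;-1 0 0 0;0 0 0 0")

```text
time_s: 7.12
tcp_pos: [0.5506, -0.1164, 0.2499]
ee_rot: [[0.999, -0.053, -0.0], [-0.053, -0.999, 0.0], [-0.001, -0.0, -1.0]]
wrist_force: [-0.7, -0.8, -0.5]
gripper_width: 0.364
gripper_force: 30.0
```

Request:
step_arm(targets="0 0 -3.2 0;0 0 -3.2 0;0 0 -3.1 0;0 2 0 0;0 0 0 0;0 0 0 0")

```text
time_s: 7.62
tcp_pos: [0.5514, -0.1367, 0.3444]
ee_rot: [[0.999, -0.054, 0.0], [-0.054, -0.999, 0.001], [0.0, -0.001, -1.0]]
wrist_force: [-0.0, -0.5, -1.8]
gripper_width: 0.362
gripper_force: 30.0
```

```bash
cat >> h.py <<'E'
def holder(n='top'):
    """slot centres (far..near) from dark cells / top face colour in the top view"""
    s=sense();c=cams.capture(n);hsv=cv2.cvtColor(c['frame'],cv2.COLOR_BGR2HSV)
    m=cv2.inRange(hsv,(5,110,130),(13,220,255));m[:190]=0;m[:,:385]=0;m[335:]=0;m[:,510:]=0
    h=cv2.convexHull(np.argwhere(m)[:,::-1].astype(np.int32));q=cv2.minAreaRect(h)
    P=plane(c,cv2.boxPoints(q),.1);C=P.mean(0)
    e=P[1]-P[0];f=P[2]-P[1];L=e if np.linalg.norm(e)>np.linalg.norm(f) else f
    L=L*np.sign(L[0]);ax=L/np.linalg.norm(L)
    return c,m,q,C,ax,np.linalg.norm(e),np.linalg.norm(f),[C+ax*k*.0538 for k in (1.5,.5,-.5,-1.5)]
E
python3 - <<'E'
from h import *
np.set_printoptions(precision=4,suppress=True)
c,m,q,C,ax,e,f,S=holder();print(q,C,np.degrees(np.arctan2(ax[1],ax[0])),e,f);print(np.array(S))
s=sense();w=cams.capture('wrist');print(s['tcp_pos'],yaw(s),s['joints'])
a=cv2.resize(c['frame'][180:340,360:520],(480,480));b=cv2.resize(w['frame'],None,fx=.5,fy=.5)
o=np.zeros((480,800,3),np.uint8);o[:,:480]=a;o[:240,480:]=b;o[240:,480:]=cv2.resize(np.dstack([m]*3)[180:340,360:520],(320,240));cv2.imwrite('pics/p1.png',o)
E
```

```text
((445.31890869140625, 259.4660339355469), (36.91913604736328, 98.47150421142578), 10.619654655456543) [ 0.4794 -0.2838  0.1   ] -10.483551817668516 0.23365912757935586 0.08930321583351977
[[ 0.5588 -0.2985  0.1   ]
 [ 0.5059 -0.2887  0.1   ]
 [ 0.453  -0.2789  0.1   ]
 [ 0.4001 -0.2692  0.1   ]]
[ 0.5512 -0.1363  0.3437] -3.071968817162455 [  2.4327  13.0826   4.8275  -0.0363 -81.8198  84.5005]
```

View pics/p1.png

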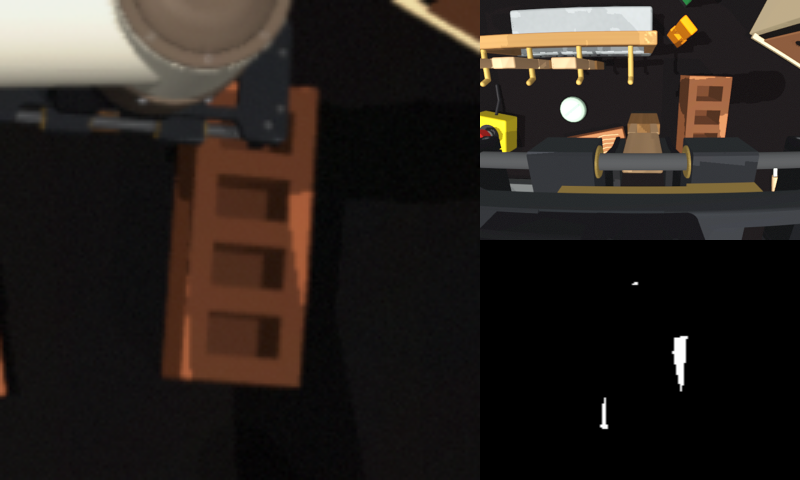

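The wrist panel shows the spatula hanging upright in the grip. In the top panel the slots sit at the same pixels as before, (443,246), (442,269) and (441,292), so the holder hasn't moved.

Request:
step_arm(targets="0.5 3.7 0 1;0.5 3.7 0 0;0.5 3.7 0 0;0.4 3.6 0 0;0 0 0 0;0 0 0 0;0 0 0 0")

```text
time_s: 8.3
tcp_pos: [0.5606, -0.2839, 0.3434]
ee_rot: [[0.998, -0.07, -0.002], [-0.07, -0.998, 0.001], [-0.002, -0.001, -1.0]]
wrist_force: [-0.3, -0.8, -0.5]
gripper_width: 0.366
gripper_force: 30.0
```

```bash
cat >> h.py <<'E'
def moved(box=(415,258,470,312),n='top'):
    t=cv2.imread('pics/top0.png')[box[1]:box[3],box[0]:box[2]];c=cams.capture(n)
    a=cv2.GaussianBlur(cv2.cvtColor(c['frame'],6),(3,3),0);q=cv2.matchTemplate(a[box[1]-45:box[3]+45,box[0]-45:box[2]+45],cv2.GaussianBlur(cv2.cvtColor(t,6),(3,3),0),cv2.TM_CCOEFF_NORMED)
    _,v,_,p=cv2.minMaxLoc(q);return np.round(v,2),p[0]-45,p[1]-45
E
python3 - <<'E'
from h import *
np.set_printoptions(precision=4,suppress=True)
s=sense();w=cams.capture('wrist');print(moved(),s['tcp_pos'],yaw(s),go([.5643,-.284,.15],s=s))
cv2.imwrite('pics/w3.png',w['frame'])
E
```

```text
(np.float64(0.79), 1, 0) [ 0.5606 -0.2839  0.3434] -4.033599759004807 [ 0.4  -0.01 19.34]
```

View pics/w3.png

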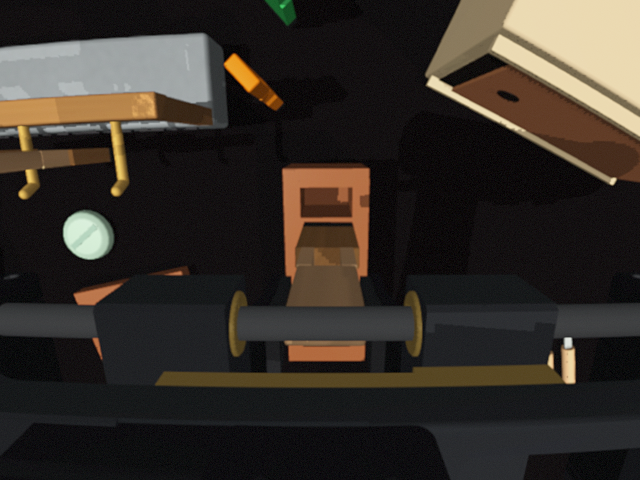

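The wrist view shows slot 1's mouth centred at about (326,202), with the spatula aligned to it sideways.

```bash
python3 - <<'E'
from h import *
s=sense();w=cams.capture('wrist');print(plane(w,[326,202],.1,s),plane(w,[[301,217],[352,217],[301,187],[352,187]],.1,s))
E
```

```text
[[ 0.5671697 -0.2841849  0.1      ]] [[ 0.55220448 -0.25512809  0.1       ]
 [ 0.54830351 -0.31208131  0.1       ]
 [ 0.58561751 -0.25794417  0.1       ]
 [ 0.58180213 -0.31377284  0.1       ]]
```

Request:
step_arm(targets="0.4 0 0 0;0 0 3 0;0 0 3 0;0 0 3 0;0 0 0 0;0 0 0 0")

```text
time_s: 8.95
tcp_pos: [0.5645, -0.284, 0.2538]
ee_rot: [[0.998, -0.069, -0.003], [-0.069, -0.998, 0.0], [-0.003, 0.0, -1.0]]
wrist_force: [0.4, -0.2, -0.1]
gripper_width: 0.365
gripper_force: 30.0
```

Request:
step_arm(targets="0.1 0 0 0;0 0 2.5 0;0 0 2.5 0;0 0 2.5 0;0 0 1.5 0;0 0 1 0;0 0 0.5 0;0 0 0 0;0 0 0 0")

```text
time_s: 9.7
tcp_pos: [0.5669, -0.2851, 0.1514]
ee_rot: [[0.998, -0.07, 0.003], [-0.07, -0.998, -0.001], [0.003, 0.001, -1.0]]
wrist_force: [0.4, 0.2, -0.4]
gripper_width: 0.366
gripper_force: 30.0
```

Request:
step_arm(targets="0 0 0.3 0;0 0 0 0;0 0 0 0")

```text
time_s: 9.95
tcp_pos: [0.566, -0.2848, 0.1472]
ee_rot: [[0.998, -0.07, 0.001], [-0.07, -0.998, -0.0], [0.001, 0.0, -1.0]]
wrist_force: [0.0, -0.2, -0.3]
gripper_width: 0.363
gripper_force: 30.0
```

Request:
step_arm(targets="0 0 0 0;0 0 0 0;0 0 0 0;0 0 -1.5 0;0 0 -3 0;0 0 -3.5 0;0 0 -4 0;0 0 -4 0;0 0 -4 0;0 0 0 0;0 0 0 0", claw=5.2)

```text
time_s: 10.87
tcp_pos: [0.5666, -0.285, 0.3503]
ee_rot: [[0.997, -0.07, 0.007], [-0.07, -0.998, -0.002], [0.007, 0.001, -1.0]]
wrist_force: [-0.1, 0.9, -1.4]
gripper_width: 0.592
gripper_force: 0.0
```

```bash
python3 - <<'E'
from h import *
np.set_printoptions(precision=4,suppress=True)
s=sense();w=cams.capture('wrist');print(moved(),s['tcp_pos'],yaw(s),go([.5643,-.284,.15],s=s))
cv2.imwrite('pics/w4.png',w['frame']);print(plane(w,proj(w,[.5643,-.284,.182],s),.182,s),proj(w,[.5643,-.284,.182],s))
E
```

```text
(np.float64(0.76), 1, 0) [ 0.5666 -0.285   0.3503] -4.032153739768075 [-0.39 -0.11 20.03]
[[ 0.5643 -0.284   0.182 ]] [[324.375  226.0276]]
```

View pics/w4.png

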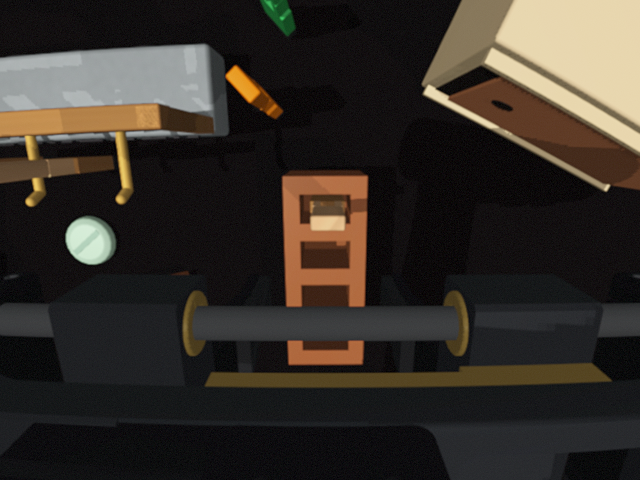

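Spatula 4 stands upright in slot 1, its top at (328,222). Next is spatula 3.

Request:
step_arm(targets="0.76 -3.56 0 0;0.76 -3.56 0 0;0.76 -3.56 0 0;0.76 -3.56 0 0;0.76 -3.56 0 0;0.76 -3.56 0 0;0.74 -3.56 0 0;0 0 0 -1;0 0 3 0;0 0 0 0;0 0 0 0;0 0 0 0")

```text
time_s: 11.97
tcp_pos: [0.6361, -0.0406, 0.3165]
ee_rot: [[0.999, -0.053, -0.001], [-0.053, -0.999, -0.001], [-0.001, 0.001, -1.0]]
wrist_force: [0.4, -0.3, 1.1]
gripper_width: 0.598
gripper_force: 0.0
```

```bash
python3 - <<'E'
from h import *
s=sense();print(s['tcp_pos'],yaw(s),go([.637,-.0397,.233],s=s))
E
```

```text
[ 0.63608015 -0.04064891  0.31651259] -3.061888132016608 [ 0.09 -0.11  8.35]
```

Request:
step_arm(targets="0.1 -0.1 2 0;0 0 3 0;0 0 2 0;0 0 1.35 0;0 0 0 0;0 0 0 0")

```text
time_s: 12.47
tcp_pos: [0.6376, -0.0397, 0.2339]
ee_rot: [[0.999, -0.053, 0.001], [-0.053, -0.999, -0.001], [0.001, 0.001, -1.0]]
wrist_force: [-0.1, -0.5, 0.8]
gripper_width: 0.598
gripper_force: 0.0
```

Request:
step_arm(targets="0 0 0 0;0 0 0 0;0 0 0 0;0 0 0 0;0 0 0 0;0 0 -0.9 0;0 0 -0.9 0;0 0 0 0;0 0 0 0", claw=2.5)

```text
time_s: 13.22
tcp_pos: [0.6376, -0.0387, 0.2521]
ee_rot: [[0.999, -0.053, 0.002], [-0.053, -0.999, 0.0], [0.002, -0.001, -1.0]]
wrist_force: [-0.4, -0.3, -1.3]
gripper_width: 0.372
gripper_force: 29.5
```

Request:
step_arm(targets="-1 0 0 0;-1 0 0 0;-1 0 0 0;-1 0 0 0;-1 0 0 0;-1 0 0 0;-1 0 0 0;-1 0 0 0;0 0 0 0")

```text
time_s: 13.97
tcp_pos: [0.5554, -0.0346, 0.2515]
ee_rot: [[0.999, -0.053, -0.0], [-0.053, -0.999, 0.0], [-0.0, -0.0, -1.0]]
wrist_force: [-0.1, 0.3, -1.0]
gripper_width: 0.369
gripper_force: 29.5
```

Request:
step_arm(targets="0 0 -3.2 0;0 0 -3.2 0;0 0 -3.4 0;0 2 0 1;0 0 0 0;0 0 0 0")

```text
time_s: 14.47
tcp_pos: [0.5562, -0.0549, 0.3492]
ee_rot: [[0.997, -0.071, 0.001], [-0.071, -0.997, 0.001], [0.001, -0.001, -1.0]]
wrist_force: [-0.5, 0.1, -0.8]
gripper_width: 0.371
gripper_force: 29.5
```

```bash
python3 - <<'E'
from h import *
s=sense();print(moved(),s['tcp_pos'],yaw(s),go([.513,-.2803,.348],s=s))
E
```

```text
(np.float64(0.9), 0, 0) [ 0.55619959 -0.05489474  0.34918793] -4.089377206078514 [-2.7  22.79  0.1 ]
```

Request:
step_arm(targets="-0.45 3.8 0 0;-0.45 3.8 0 0;-0.45 3.8 0 0;-0.45 3.8 0 0;-0.45 3.8 0 0;-0.45 3.8 0 0;0 0 0 0;0 0 0 0;0 0 0 0")

```text
time_s: 15.27
tcp_pos: [0.5132, -0.2798, 0.348]
ee_rot: [[0.998, -0.07, -0.002], [-0.07, -0.998, 0.001], [-0.002, -0.001, -1.0]]
wrist_force: [1.0, 0.3, -0.4]
gripper_width: 0.369
gripper_force: 29.8
```

```bash
python3 - <<'E'
from h import *
s=sense();w=cams.capture('wrist');cv2.imwrite('pics/w5.png',w['frame']);print(moved(),s['tcp_pos'],yaw(s),go([.513,-.2803,.149],s=s))
p=proj(w,[[.5665,-.2845,.182]],s)[0];print(p)
a=w['frame'][150:260,240:420].astype(int);m=((a[:,:,2]>190)&(a[:,:,1]>140)).astype(np.uint8)
n,l,st,ce=cv2.connectedComponentsWithStats(m)
for i in range(1,n):
    if st[i,4]>100: print(st[i],ce[i]+[240,150])
E
```

```text
(np.float64(0.69), 1, 0) [ 0.51320322 -0.27976738  0.34797546] -4.036092860205495 [ 0.02  0.07 19.9 ]
[326.88985725 162.33031414]
[  44    0   85  110 3875] [322.79122581 197.93574194]
[ 71   1  38  19 580] [328.80689655 161.04137931]
```

Request:
step_arm(targets="0 0 3.5 0;0 0 3 0;0 0 3 0;0 0 3 0;0 0 3 0;0 0 2 0;0 0 1.5 0;0 0 0.8 0;0 0 0 0;0 0 0 0;0 0 0 0")

```text
time_s: 16.28
tcp_pos: [0.5143, -0.2799, 0.1524]
ee_rot: [[0.998, -0.069, 0.002], [-0.069, -0.998, -0.001], [0.002, 0.001, -1.0]]
wrist_force: [0.0, -0.3, -1.4]
gripper_width: 0.365
gripper_force: 30.1
```

Request:
step_arm(targets="0 0 0.25 0;0 0 0 0;0 0 0 0;0 0 0 0")

```text
time_s: 16.62
tcp_pos: [0.5133, -0.2803, 0.1489]
ee_rot: [[0.998, -0.07, 0.001], [-0.07, -0.998, -0.0], [0.001, 0.0, -1.0]]
wrist_force: [0.2, -0.1, -0.8]
gripper_width: 0.365
gripper_force: 30.1
```

Request:
step_arm(targets="0 0 0 0;0 0 0 0;0 0 0 0;0 0 -1.5 0;0 0 -3 0;0 0 -3.5 0;0 0 -4 0;0 0 -4 0;0 0 -4 0;0 0 0 0;0 0 0 0;0 0 0 0", claw=5.2)

```text
time_s: 17.62
tcp_pos: [0.5129, -0.2799, 0.3482]
ee_rot: [[0.998, -0.07, -0.0], [-0.07, -0.998, 0.001], [-0.0, -0.001, -1.0]]
wrist_force: [0.1, -0.1, -0.7]
gripper_width: 0.593
gripper_force: 0.0
```

```bash
python3 - <<'E'
from h import *
s=sense();w=cams.capture('wrist');cv2.imwrite('pics/w6.png',w['frame']);print(moved(),s['tcp_pos'],yaw(s),go([.642,.0387,.348],s=s))
print(proj(w,[[.5665,-.2845,.182],[.514,-.28,.182]],s))
a=w['frame'][120:260,240:420].astype(int);m=((a[:,:,2]>190)&(a[:,:,1]>140)).astype(np.uint8)
n,l,st,ce=cv2.connectedComponentsWithStats(m)
for i in range(1,n):
    if st[i,4]>100: print(st[i],ce[i]+[240,120])
E
```

```text
(np.float64(0.67), 1, 0) [ 0.51294556 -0.2798745   0.3481652 ] -4.036723714285184 [ 10.63 -32.69   0.04]
[[326.76285248 162.3306521 ]
 [325.7894476  221.44428479]]
[  43    4   87  136 6954] [324.47756687 188.06284153]
[ 71  32  37  18 556] [328.63848921 161.36510791]
```

Request:
step_arm(targets="1.18 -3.63 0 0;1.18 -3.63 0 0;1.18 -3.63 0 0;1.18 -3.63 0 0;1.18 -3.63 0 0;1.18 -3.63 0 0;1.18 -3.63 0 0;1.18 -3.63 0 0;1.18 -3.63 0 0;0 0 0 -1;0 0 3 0;0 0 0 0")

```text
time_s: 18.72
tcp_pos: [0.6395, 0.0393, 0.3111]
ee_rot: [[0.999, -0.052, -0.013], [-0.052, -0.999, -0.001], [-0.013, 0.002, -1.0]]
wrist_force: [-0.1, -0.3, -2.0]
gripper_width: 0.601
gripper_force: 0.0
```

Request:
step_arm(targets="0 0 0 0;0 0 0 0")

```text
time_s: 18.88
tcp_pos: [0.6423, 0.0377, 0.3187]
ee_rot: [[0.999, -0.053, -0.0], [-0.053, -0.999, -0.001], [-0.0, 0.001, -1.0]]
wrist_force: [-0.2, -0.2, 1.4]
gripper_width: 0.599
gripper_force: 0.0
```

```bash
python3 - <<'E'
from h import *
s=sense();print(s['tcp_pos'],yaw(s),go([.642,.0387,.233],s=s))
E
```

```text
[0.64228652 0.03767948 0.31868698] -3.0530783942804725 [-0.03 -0.11  8.57]
```

View pics/w6.png

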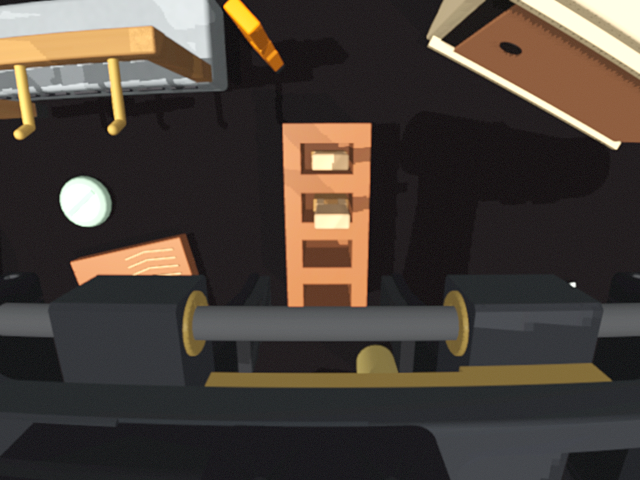

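Two spatulas now stand upright, with tops at (329,161) and (332,217) in slots 1 and 2.

Request:
step_arm(targets="0 -0.1 2 0;0 0 3 0;0 0 2.2 0;0 0 1.3 0;0 0 0 0;0 0 0 0;0 0 0 0")

```text
time_s: 19.47
tcp_pos: [0.6434, 0.039, 0.236]
ee_rot: [[0.999, -0.053, 0.004], [-0.053, -0.999, 0.0], [0.004, -0.0, -1.0]]
wrist_force: [-0.2, 0.7, 0.2]
gripper_width: 0.597
gripper_force: 0.0
```

Request:
step_arm(targets="0 0 0 0;0 0 0 0;0 0 0 0;0 0 0 0;0 0 0 0;0 0 -0.9 0;0 0 -0.9 0;0 0 0 0;0 0 0 0", claw=2.5)

```text
time_s: 20.22
tcp_pos: [0.6426, 0.0395, 0.2526]
ee_rot: [[0.999, -0.053, 0.002], [-0.053, -0.999, 0.001], [0.002, -0.001, -1.0]]
wrist_force: [0.9, 0.2, -0.5]
gripper_width: 0.365
gripper_force: 29.8
```

Request:
step_arm(targets="-1 0 0 0;-1 0 0 0;-1 0 0 0;-1 0 0 0;-1 0 0 0;-1 0 0 0;-1 0 0 0;-1 0 0 0;0 0 0 0")

```text
time_s: 20.97
tcp_pos: [0.5604, 0.0435, 0.2519]
ee_rot: [[0.999, -0.052, -0.0], [-0.052, -0.999, 0.0], [-0.0, -0.0, -1.0]]
wrist_force: [0.1, 0.0, -0.8]
gripper_width: 0.364
gripper_force: 29.7
```

Request:
step_arm(targets="0 0 -3.2 0;0 0 -3.2 0;0 0 -3.4 0;0 2 0 1;0 2 0 0;0 0 0 0;0 0 0 0")

```text
time_s: 21.55
tcp_pos: [0.5599, 0.003, 0.3496]
ee_rot: [[0.997, -0.072, 0.0], [-0.072, -0.997, 0.0], [0.0, -0.0, -1.0]]
wrist_force: [-0.4, 0.3, -1.3]
gripper_width: 0.363
gripper_force: 29.7
```

```bash
python3 - <<'E'
from h import *
s=sense();print(moved(),s['tcp_pos'],yaw(s),go([.459,-.2764,.348],s=s))
E
```

```text
(np.float64(0.98), 0, 0) [0.55986328 0.00303665 0.34957131] -4.11577029608507 [-8.05 28.6   0.15]
```

Request:
step_arm(targets="-1.01 3.58 0 0;-1.01 3.58 0 0;-1.01 3.58 0 0;-1.01 3.58 0 0;-1.01 3.58 0 0;-1 3.57 0 0;-1 3.57 0 0;-1 3.57 0 0;0 0 0 0;0 0 0 0;0 0 0 0")

```text
time_s: 22.52
tcp_pos: [0.4597, -0.2758, 0.3491]
ee_rot: [[0.998, -0.07, -0.001], [-0.07, -0.998, 0.0], [-0.001, -0.0, -1.0]]
wrist_force: [0.5, -0.1, 0.1]
gripper_width: 0.36
gripper_force: 29.8
```

```bash
cat >> h.py <<'E'
def tops(w,s,ref):
    "shift of known handle tops from predicted pixels"
    for P in ref:
        p=proj(w,[P],s)[0];x,y=p.astype(int);a=w['frame'][max(y-30,0):y+30,x-40:x+40].astype(int)
        m=((a[:,:,2]>190)&(a[:,:,1]>155)).astype(np.uint8);n,l,st,ce=cv2.connectedComponentsWithStats(m)
        if n<2: print(p,'none');continue
        i=1+st[1:,4].argmax();print(p,ce[i]+[x-40,max(y-30,0)],st[i,4],plane(w,ce[i]+[x-40,max(y-30,0)],.182,s))
E
python3 - <<'E'
from h import *
s=sense();w=cams.capture('wrist');cv2.imwrite('pics/w7.png',w['frame']);print(moved(),s['tcp_pos'],yaw(s),go([.459,-.2764,.149],s=s))
tops(w,s,[[.5665,-.2845,.182],[.514,-.28,.182]])
E
```

```text
(np.float64(0.59), -42, -7) [ 0.45970688 -0.27576433  0.34909237] -4.0279940742663465 [-0.05  0.08 20.01]
[327.22163127  98.07866805] [325.19187849  94.64631122] 3226 [[ 0.56937509 -0.28298526  0.182     ]]
[326.192376   161.37899373] [322.64341613 161.84518544] 2939 [[ 0.51381574 -0.27687688  0.182     ]]
```

Request:
step_arm(targets="0 0.05 3.5 0;0 0 3 0;0 0 3 0;0 0 3 0;0 0 3 0;0 0 2 0;0 0 1.5 0;0 0 0.9 0;0 0 0.2 0;0 0 0 0;0 0 0 0;0 0 0 0")

```text
time_s: 23.62
tcp_pos: [0.4602, -0.2766, 0.1497]
ee_rot: [[0.998, -0.07, 0.002], [-0.07, -0.998, -0.001], [0.002, 0.0, -1.0]]
wrist_force: [-0.1, 0.1, -1.2]
gripper_width: 0.364
gripper_force: 29.8
```

Request:
step_arm(targets="0 0 0 0;0 0 0 0;0 0 0 0;0 0 -1.5 0;0 0 -3 0;0 0 -3.5 0;0 0 -4 0;0 0 -4 0;0 0 -4 0;0 0 0 0;0 0 0 0;0 0 0 0", claw=5.2)

```text
time_s: 24.62
tcp_pos: [0.459, -0.2764, 0.3483]
ee_rot: [[0.998, -0.071, 0.0], [-0.071, -0.998, 0.001], [0.0, -0.001, -1.0]]
wrist_force: [-1.4, 0.1, -0.8]
gripper_width: 0.6
gripper_force: 0.0
```

```bash
python3 - <<'E'
from h import *
s=sense();w=cams.capture('wrist');cv2.imwrite('pics/w8.png',w['frame']);print(s['tcp_pos'],yaw(s),go([.649,.1185,.348],s=s))
E
```

```text
[ 0.45904458 -0.27642228  0.34830884] -4.046266749794317 [ 16.16 -40.73   0.06]
```

View pics/w8.png

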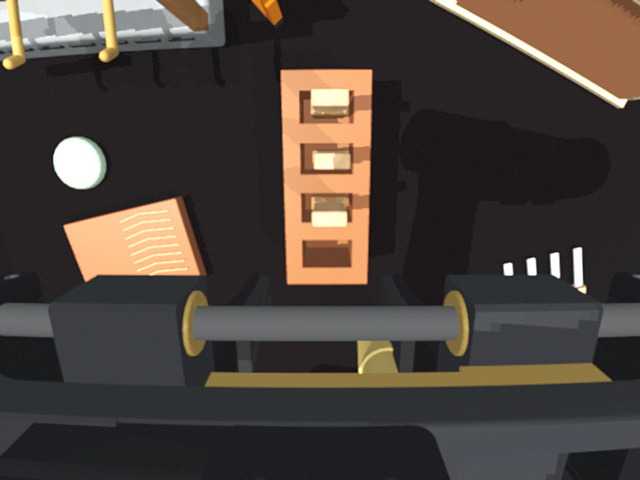

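Three spatulas stand upright, with tops at (330,98), (333,160) and (329,216); slot 4 is empty at (327,255). Spatula 1 is next.

Request:
step_arm(targets="1.47 -3.7 0 0;1.47 -3.7 0 0;1.47 -3.7 0 0;1.47 -3.7 0 0;1.47 -3.7 0 0;1.47 -3.7 0 0;1.47 -3.7 0 0;1.47 -3.7 0 0;1.47 -3.7 0 0;1.47 -3.7 0 0;1.46 -3.7 0 -1;0 0 3 0")

```text
time_s: 25.67
tcp_pos: [0.6538, 0.1242, 0.3205]
ee_rot: [[0.999, -0.047, 0.009], [-0.047, -0.999, 0.002], [0.009, -0.003, -1.0]]
wrist_force: [1.5, -1.1, 2.0]
gripper_width: 0.596
gripper_force: 0.0
```

Request:
step_arm(targets="0 0 0 0;0 0 0 0;0 0 0 0;0 0 0 0")

```text
time_s: 26.0
tcp_pos: [0.6495, 0.1167, 0.3203]
ee_rot: [[0.999, -0.054, 0.002], [-0.054, -0.999, 0.0], [0.002, -0.0, -1.0]]
wrist_force: [-0.5, -0.0, 0.4]
gripper_width: 0.599
gripper_force: 0.0
```

```bash
python3 - <<'E'
from h import *
s=sense();print(s['tcp_pos'],yaw(s),go([.6485,.1188,.233],s=s),s['joints'])
E
```

```text
[0.64946918 0.11672832 0.32034188] -3.110750844116129 [-0.13 -0.2   8.73] [ 2.42279669e+01  2.30419280e+01  1.57178301e+01  5.17930908e-02
 -8.25480093e+01  6.26546380e+01]
```

Request:
step_arm(targets="-0.1 -0.2 2 0;0 0 3 0;0 0 2.3 0;0 0 1.3 0;0 0 0 0;0 0 0 0;0 0 0 0;0 0 0 0")

```text
time_s: 26.67
tcp_pos: [0.6493, 0.1199, 0.2351]
ee_rot: [[0.999, -0.053, 0.004], [-0.053, -0.999, 0.001], [0.004, -0.001, -1.0]]
wrist_force: [0.3, -1.3, -0.6]
gripper_width: 0.601
gripper_force: 0.0
```

Request:
step_arm(targets="0 0 0 0;0 0 0 0;0 0 0 0;0 0 0 0;0 0 0 0;0 0 -0.9 0;0 0 -0.9 0;0 0 0 0;0 0 0 0", claw=2.5)

```text
time_s: 27.42
tcp_pos: [0.6488, 0.1203, 0.2517]
ee_rot: [[0.999, -0.053, 0.002], [-0.053, -0.999, 0.001], [0.002, -0.001, -1.0]]
wrist_force: [-0.3, -0.3, -1.4]
gripper_width: 0.367
gripper_force: 30.3
```

Request:
step_arm(targets="-1 0 0 0;-1 0 0 0;-1 0 0 0;-1 0 0 0;-1 0 0 0;-1 0 0 0;-1 0 0 0;-1 0 0 0;0 0 0 0")

```text
time_s: 28.17
tcp_pos: [0.5667, 0.1242, 0.2509]
ee_rot: [[0.999, -0.052, -0.001], [-0.052, -0.999, 0.0], [-0.001, -0.0, -1.0]]
wrist_force: [-0.4, 0.2, -0.9]
gripper_width: 0.368
gripper_force: 30.3
```

Request:
step_arm(targets="0 0 -3.2 0;0 0 -3.2 0;0 0 -3.4 0;0 3 0 1;0 3 0 0;0 3 0 0;0 0 0 0;0 0 0 0")

```text
time_s: 28.83
tcp_pos: [0.5627, 0.0332, 0.3488]
ee_rot: [[0.997, -0.073, 0.001], [-0.073, -0.997, 0.0], [0.001, -0.0, -1.0]]
wrist_force: [0.0, -1.1, -0.5]
gripper_width: 0.368
gripper_force: 30.3
```

```bash
python3 - <<'E'
from h import *
s=sense();print(moved(),s['tcp_pos'],yaw(s),go([.4053,-.2726,.348],s=s))
E
```

```text
(np.float64(0.86), 0, 0) [0.56270462 0.03322193 0.34881897] -4.166778441421857 [-13.48  31.65   0.06]
```

Request:
step_arm(targets="-1.5 3.52 0 0;-1.5 3.52 0 0;-1.5 3.52 0 0;-1.5 3.52 0 0;-1.5 3.52 0 0;-1.5 3.52 0 0;-1.5 3.52 0 0;-1.5 3.52 0 0;-1.48 3.5 0 0;0 0 0 0;0 0 0 0;0 0 0 0")

```text
time_s: 29.88
tcp_pos: [0.4064, -0.2714, 0.3483]
ee_rot: [[0.998, -0.07, 0.0], [-0.07, -0.998, 0.0], [-0.0, -0.0, -1.0]]
wrist_force: [0.2, 1.2, -0.7]
gripper_width: 0.37
gripper_force: 30.3
```

```bash
python3 - <<'E'
from h import *
s=sense();w=cams.capture('wrist');cv2.imwrite('pics/w9.png',w['frame']);print(s['tcp_pos'],yaw(s),go([.4053,-.2726,.149],s=s))
print(proj(w,[[.459,-.2764,.182],[.4043,-.2723,.1]],s))
E
```

```text
[ 0.40644509 -0.27143869  0.34834794] -4.006878397448708 [-0.11  0.13 19.93]
[[327.16532872 163.48850169]
 [326.35919421 209.0156618 ]]
```

View pics/w9.png

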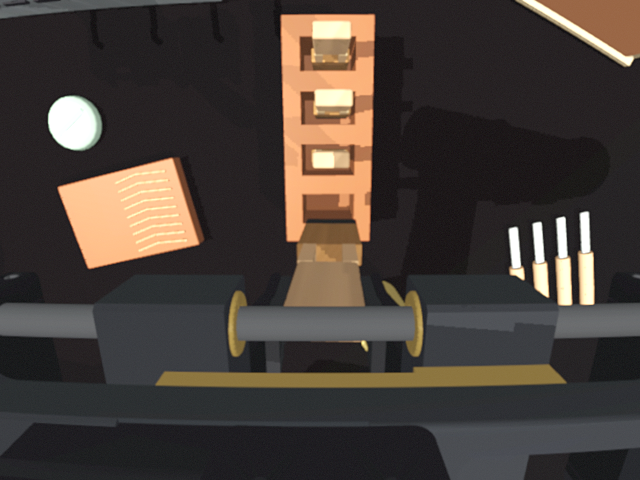

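The last spatula is lined up over slot 4 at about (327,210), and the other three are still standing.

Request:
step_arm(targets="-0.1 0.1 3.5 0;0 0 3 0;0 0 3 0;0 0 3 0;0 0 3 0;0 0 2 0;0 0 1.5 0;0 0 0.9 0;0 0 0.1 0;0 0 0 0;0 0 0 0;0 0 0 0")

```text
time_s: 30.93
tcp_pos: [0.4057, -0.2729, 0.1497]
ee_rot: [[0.998, -0.07, 0.002], [-0.07, -0.998, -0.001], [0.002, 0.001, -1.0]]
wrist_force: [0.4, 0.6, -0.4]
gripper_width: 0.369
gripper_force: 30.4
```

Request:
step_arm(targets="0 0 0 0;0 0 0 0;0 0 0 0;0 0 -1.5 0;0 0 -3 0;0 0 -3.5 0;0 0 -4 0;0 0 -4 0;0 0 -4 0;0 0 0 0;0 0 0 0;0 0 0 0", claw=5.2)

```text
time_s: 31.93
tcp_pos: [0.4044, -0.2726, 0.3483]
ee_rot: [[0.998, -0.071, 0.0], [-0.071, -0.998, 0.001], [0.0, -0.001, -1.0]]
wrist_force: [-0.5, -0.3, -0.3]
gripper_width: 0.596
gripper_force: 0.0
```

```bash
python3 - <<'E'
from h import *
s=sense();w=cams.capture('wrist');cv2.imwrite('pics/w10.png',w['frame']);print(s['tcp_pos'],yaw(s),go([.4835,.2915,.25],s=s))
E
```

```text
[ 0.404439   -0.27258247  0.34827427] -4.048663324254217 [  3.9  -56.82   9.87]
```

View pics/w10.png

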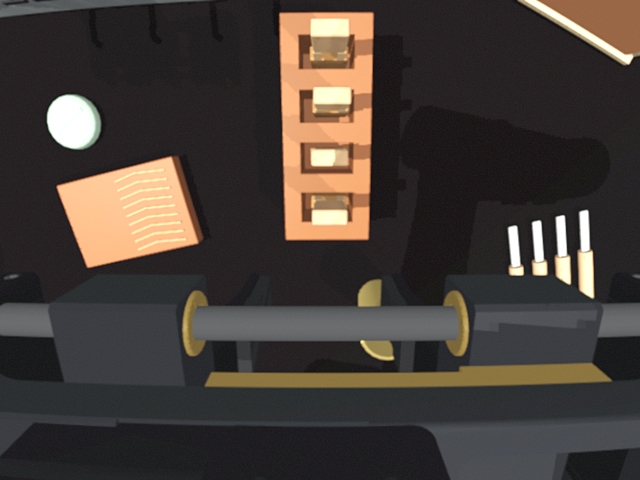

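All four spatulas stand in the holder, with tops at (330,32), (332,98), (329,157) and (330,210). Back to the stop.

Request:
step_arm(targets="0.3 -4.05 0 0;0.3 -4.05 0 0;0.3 -4.05 0 0;0.3 -4.05 0 0;0.3 -4.05 0 0;0.3 -4.05 0 0;0.3 -4.05 0 0;0.3 -4.05 0 0;0.3 -4.05 0 0;0.3 -4.05 0 0;0.3 -4.05 0 0;0.3 -4.05 0 0", claw=6.8)

```text
time_s: 32.98
tcp_pos: [0.4742, 0.2112, 0.3469]
ee_rot: [[0.998, -0.07, -0.002], [-0.07, -0.998, -0.002], [-0.002, 0.002, -1.0]]
wrist_force: [1.0, -0.5, -0.0]
gripper_width: 0.783
gripper_force: 0.0
```

Request:
step_arm(targets="0.1 -4.1 0 0;0.1 -4.1 0 0;0 0 3.5 0;0 0 3.5 0;0 0 3 0;0 0 0 0;0 0 0 0;0 0 0 0")

```text
time_s: 33.65
tcp_pos: [0.4836, 0.2914, 0.25]
ee_rot: [[0.998, -0.07, 0.002], [-0.07, -0.998, 0.0], [0.002, -0.001, -1.0]]
wrist_force: [0.5, 0.0, 0.6]
gripper_width: 0.784
gripper_force: 0.0
```

```bash
python3 - <<'E'
from h import *
s=sense();w=cams.capture('wrist')
print(s['tcp_pos'],yaw(s),go([.483,.2917,.074],s=s),s['joints'])
a=w['frame'].astype(int);m=((a[:,:,2]>150)&(a[:,:,1]>130)&(a[:,:,0]<60));m[:,:200]=0;m[:,450:]=0;m[290:]=0
q=cv2.minAreaRect(cv2.convexHull(np.argwhere(m)[:,::-1].astype(np.int32)));print(q,plane(w,q[0],.05,s))
E
```

```text
[0.48364085 0.29140028 0.24997867] -4.015497554224317 [-0.1  -0.02 17.6 ] [ 47.55280381  15.03607721  -5.78557221   0.08196284 -69.07481396
  38.40253127]
((326.06756591796875, 215.59458923339844), (100.28337860107422, 97.48860168457031), 9.462321281433105) [[0.48391143 0.29092467 0.05      ]]
```

Request:
step_arm(targets="0 0 4 0;0 0 4 0;0 0 3 0;0 0 3 0;0 0 2 0;0 0 1.3 0;0 0 0.7 0;0 0 0 0;0 0 0 0;0 0 0 0")

```text
time_s: 34.53
tcp_pos: [0.4838, 0.2921, 0.0705]
ee_rot: [[0.998, -0.07, 0.003], [-0.07, -0.998, 0.003], [0.003, -0.003, -1.0]]
wrist_force: [0.7, 0.2, -0.4]
gripper_width: 0.782
gripper_force: 0.0
```

Request:
step_arm(targets="0 0 0 0;0 0 0 0;0 0 0 0;0 0 0 0;0 0 0 0;0 0 0 0", claw=3.5)

```text
time_s: 35.03
tcp_pos: [0.4826, 0.2906, 0.0686]
ee_rot: [[0.998, -0.07, -0.0], [-0.07, -0.998, -0.001], [-0.0, 0.001, -1.0]]
wrist_force: [0.8, -1.9, 1.2]
gripper_width: 0.497
gripper_force: 30.0
```

Request:
step_arm(targets="0 0 0 6;0 0 0 6.5;0 0 0 6.5;0 0 0 6.5;0 0 0 6.5;0 0 0 6.5;0 0 0 6.5;0 0 0 6.5;0 0 0 6.5;0 0 0 6.5;0 0 0 6.5;0 0 0 0")

```text
time_s: 36.03
tcp_pos: [0.4813, 0.289, 0.0679]
ee_rot: [[0.258, -0.966, -0.004], [-0.966, -0.258, -0.004], [0.003, 0.005, -1.0]]
wrist_force: [-2.3, -5.1, 0.7]
gripper_width: 0.495
gripper_force: 30.0
```

```bash
python3 - <<'E'
from h import *
s=sense();print(yaw(s),s['moment'],s['wrist_force'],s['joints'][5],s['gripper_width'])
E
```

```text
-75.04513925910072 [-1.42752715  0.43821088  0.48749317] [-2.26991478 -5.10688824  0.71583833] -32.60305159244562 0.4953761581682375
```

Request:
step_arm(targets="0 0 0 3;0 0 0 3;0 0 0 0;0 0 0 0;0 0 0 0")

```text
time_s: 36.45
tcp_pos: [0.481, 0.2896, 0.0679]
ee_rot: [[0.161, -0.987, -0.004], [-0.987, -0.161, -0.004], [0.003, 0.004, -1.0]]
wrist_force: [-3.6, -4.1, 0.5]
gripper_width: 0.499
gripper_force: 30.0
```

Request:
step_arm(targets="0 0 0 0;0 0 0 0;0 0 0 0;0 0 0 0;0 0 -2 0;0 0 -4 0;0 0 -4 0;0 0 -4 0;0 0 -4 0;0 0 0 0;0 0 0 0;0 0 0 0", claw=7)

```text
time_s: 37.45
tcp_pos: [0.4825, 0.2913, 0.2484]
ee_rot: [[0.156, -0.988, 0.0], [-0.988, -0.156, 0.001], [-0.001, -0.0, -1.0]]
wrist_force: [0.2, 0.5, -0.5]
gripper_width: 0.803
gripper_force: 0.0
```

```bash
python3 - <<'E'
from h import *
s=sense();w=cams.capture('wrist');t=cams.capture('top')
print(s['tcp_pos'],yaw(s),s['wrist_force'])
o=np.hstack([cv2.resize(w['frame'][140:300,240:420],(400,356)),cv2.resize(t['frame'][120:330,160:480],(400,356))]);cv2.imwrite('pics/f.png',o)
for u,v in ((0,0),):
    b=w['frame'][140:290,240:420].astype(int);m=(b.min(2)>150)
    n,l,st,ce=cv2.connectedComponentsWithStats(m.astype(np.uint8));i=1+st[1:,4].argmax();q=cv2.minAreaRect(np.argwhere(l==i)[:,::-1].astype(np.int32))
    P=plane(w,cv2.boxPoints(q)+[240,140],.094,s);e=P[1]-P[0];f=P[2]-P[1];L=max(e,f,key=np.linalg.norm);print('stripe world deg',np.degrees(np.arctan2(L[1],L[0])),np.linalg.norm(e),np.linalg.norm(f))
E
```

```text
[0.48247373 0.2912773  0.24843503] -81.02763928201831 [ 0.19131379  0.53221019 -0.51636266]
stripe world deg 143.92921369422342 0.03223497649240806 0.03291506194578433
```

View pics/f.png

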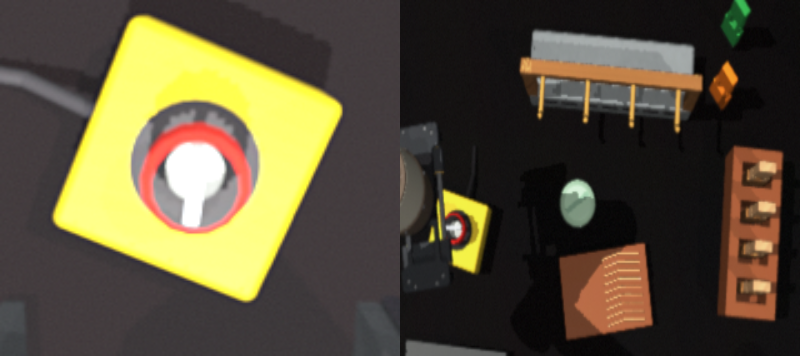

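The stripe turned about 70° in the world, the moment rose as the head met its stop, and the head sprang back up. All four spatulas stand in the holder, so I'm handing in.

```bash
python3 -c "
from station import r
print(r.finish_job())"
```

```text
the job is handed in; nothing more can be done
None
```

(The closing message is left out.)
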